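Open the child-resistant tub of cask-sterilising tablets

ROBOT

A 6-joint arm with a two-finger parallel gripper is mounted at the origin on the work surface. World frame = base frame: x ahead of the robot, y to its left, z up, the work surface at z = 0. Lengths are in mm, angles in rad, forces in N, time in s.
With the tool pointing down it reaches from about 275 to 750 mm from the base axis. Payload 10.2 kg.
Tool frame: the origin (TCP) lies on the centre line of the jaws, within the pads' length; the fingertips stand 17 mm ahead of it and the grasp point (between the pads) lies 2 mm behind it; z points along the fingers, y is the line along which they close (so a half turn about z gives the same grasp; the last joint's range is limited). The gripper opens to 85 mm and grips with 20 to 120 N. Pads are 22 mm wide; open, the fingers measure 114 mm over their backs; the gripper's body (76 mm by 85 mm) begins 54 mm behind the grasp point. The pads swing forward as they close: fully open they stand 13 mm farther back than shut.
Start: joints at [0.901, 0.313, 1.498, -0, 1.331, -0.223], TCP at [226.856, 473.463, 248.294] pointing down, gripper open.
Joint ranges: [-2.94, 2.94], [-0.97, 2.17], [0.19, 2.56], [-1.23, 4.37], [0.02, 3.11], [-2.88, 2.88]. Speed limits (rad/s): [2.39, 2.39, 3.01, 3.14, 3.14, 3.14].

INTERFACE

Orientations are given as a unit quaternion [w, x, y, z].
In Python, from rig import ctrl gives the robot as it stands. The module is installed in compiled form; this text tells all that it offers.
- The arm moves only by the shell command python3 -m jog 'ROWS' [FORCE]. ROWS is JSON, a list of rows, each an object with "delta_pos": the shift along the world's x, y, z in mm, a list of three; "angular": the turn, a rotation vector about the world's x, y, z in rad, a list of three; "fingers": the opening, from 0 (shut) to 1 (fully open). In form: [{"delta_pos": [tx, ty, tz], "angular": [rx, ry, rz], "fingers": fingers}, ...]. A call has 1 to 10 rows; each row is the pose to reach, as a shift and turn from the pose commanded when the call began; what a row does not reach only later rows make up. A row lasts 1/8 s, in which the tool goes at most 62.5 mm and 10.7 degrees, less where a joint would pass 70% of its speed; a pose out of reach is approached as far as the arm can. A call with a gripper value outside its range is refused whole. The fingers move at their own pace and stop on an object; FORCE is the grip in N (left out, the last holds). Time passes only in rows, so rows that repeat a pose let the fingers close. It gives the time, the measured TCP pose, the force, the opening and the grip force at its end, in the units of the state.
- ctrl.sense(): the state, without advancing time (a new reading comes with each control period).
- ctrl.capture(name): name is "side" or "top" or "wrist"; returns a dict with "pixels" (480x640x3 uint8, blue, green, red), "fx", "fy", "cx", "cy" (pixels), "R" (3x3) and "t" (3): a world point X has camera coordinates R X + t. Camera axes: x right, y down, z forward; pixel columns grow to the right and rows downward; lengths in mm; the calibration is good to about 2 mm. A picture is of the moment at which its call begins. There is no depth.
- ctrl.finish_job(): hands the job in; it is judged then, once.
The state is a dict: "time_s": time; "joints": joint angles; "dq": joint speeds; "tau": joint torques, N m; "eef_pos": TCP position; "ee_rot": TCP orientation; "force": force on the tool from outside, world axes, zero at the start; "wrist_torque": the same for the moment, N m; "grip_width": opening from 0.0 (shut) to 1.0 (fully open); "grip_force": force on a finger pad.
Only numpy, scipy, OpenCV 4.12 (cv2) and the standard library are available. Lean on these libraries where they do the work, as an engineer would, in place of code of your own. Each camera call takes 0.05 s, during which the arm holds its last target. There are 200 camera calls.

TASK

Open the tub of sterilising tablets that has the child-resistant cap (the cap with the raised grip bar across its top): press the cap down hard and, while it is down, turn it anticlockwise, then lift it off. Lay the cap right way up, flat inside the shallow steel tray, let go of it, and do not move or knock over the two wine glasses.

Things in the scene. Friction and masses are not known exactly. Their poses are not given: they have to be found in the camera images.
- tub: White round tub, 100 mm across, fixed upright in an oak block (124 x 124 x 34 mm) screwed to the bench; cannot move. Origin: centre of its underside, on the bench; z up; x along the grip bar of the locked cap. Flat shoulder at height 80 mm. A like tub with a smooth lid without a bar (132 mm tall, same block) stands on the other side of the tray: not listed, not to be opened.
- neck (a point): Centre of the tub's rim, 116 mm above the bench, axes as the tub's. The neck is 66 mm across; three lugs round it lock the cap. The cap turns only while pressed at least 4 mm below its locked height (aim at 7; hard stop at 10). Kept down and turned 40 to 80 degrees anticlockwise seen from above (aim at 60; stop at 83) it is free: it springs up 6 mm and lifts straight off. Clockwise is blocked.
- cap: Grey plastic child-resistant cap, loose, about 70 g, locked on the tub at the start. 90 mm across; skirt and flat top 44 mm tall; an upright grip bar across the top's middle, 64 long, 12 thick, 24 mm tall. Origin: on its axis at the skirt's lower edge, 90 mm above the bench when locked; z up, x along the bar. An inner spring resists: 10 N locked, 12.5 N pressed 4 mm, 16 N pressed 10 mm.
- cap_fin (a point): Middle of the cap's grip bar, on the cap's axis, 56 mm above the skirt's lower edge, 12 mm below the top of the bar and 12 mm above the cap's flat top; axes as the cap's. When taken off, the cap must rise 30 mm from its locked height to clear the neck.
- tray: Shallow square steel tray, fixed to the bench, 200 x 200 mm outside, walls 5 mm thick and 16 mm tall, floor 5 mm thick. Origin: centre of its underside, on the bench; x and y along its sides, z up.
- glass_a: Stemmed wine glass standing behind the tray, to the right, 80 mm across, 180 mm tall; leave alone. Origin: centre of its foot.
- glass_b: Stemmed wine glass standing behind the tray, to the left, 80 mm across, 180 mm tall; leave alone. Origin: centre of its foot.
There are look-alikes about, which are no part of the job. What is meant by the cap is not blue, and is the smaller of those in its own colour.

How it is judged (in metres and radians):
On the way, in this order (a step that is already met when the one before it is completed fails the run):
1. the cap, still low on the tub's neck, is turned by at least 25 degrees from its locked position (angle between the x axis of cap and the x axis of tub, either way round above 0.44 rad and z of cap in the frame of tub below 0.089 m and horizontal distance between cap and tub below 0.008 m).
2. the cap is lifted off the neck (z of cap in the frame of tub above 0.118 m).
At the end, for the whole second after the job is handed in: The cap lies right way up (tilted less than 0.1 rad), at rest, flat on the floor of the tray inside its rim (its axis within 55 mm of the tray's centre along both sides, its lower edge less than 9 mm above the bench) (x of cap in the frame of tray between -0.055 and 0.055 m and y of cap in the frame of tray between -0.055 and 0.055 m and z of cap in the frame of tray below 0.009 m and angle between cap's own z axis and vertical below 0.1 rad and linear speed of cap below 0.02 m/s); the robot touches nothing.
It fails at once if a wine glass is shifted by more than 30 mm or knocked over (distance of any of glass_a, glass_b from where it was at the start of the episode above 0.03 m or angle between any of glass_a, glass_b's own z axis and vertical above 0.5 rad).
It also fails if it takes over 48 s, if anything falls off the work surface, if the arm or the gripper's body presses on something with over 40 N, if the wrist force passes 120 N, or if a joint passes its speed limit or range.

## Working session

There is one attempt and no reset: what is moved stays moved. The work goes in short steps, Python scripts to look and compute and a shell command to move; the robot and the scene stay as the last step left them, time stands still between calls to the robot, and variables do not carry over. Pictures are saved under pics/ and viewed, at most 10 in all, crops included, and the job is handed in when it is done.

```bash
mkdir -p pics; python3 - <<'E'
from rig import ctrl
import cv2,pickle
s=ctrl.sense();print({k:s[k] for k in('time_s','eef_pos','ee_rot','force','grip_width')})
d={}
for n in('top','side'):
    c=ctrl.capture(n);d[n]=c;cv2.imwrite(f'pics/{n}0.png',c['pixels']);print(n,c['fx'],c['cx'],c['cy'],c['R'],c['t'])
pickle.dump(d,open('v0.pkl','wb'))
E
```

```text
{'time_s': 0.0, 'eef_pos': array([226.71063136, 473.25959386, 247.74392168]), 'ee_rot': array([-2.78417833e-04,  2.21550959e-01,  9.75148587e-01, -5.73363129e-04]), 'force': array([-0.06796028, -0.5383899 ,  0.04570422]), 'grip_width': 0.9961639971040274}
top 446.1032224175852 318.6384094557988 240.63960198908947 [[-0.01457456 -0.99988852 -0.00324414]
 [-0.99814443  0.01474082 -0.05907968]
 [ 0.05912091  0.00237706 -0.998248  ]] [  -4.2781142   517.43156567 1079.51095059]
side 594.5220277582828 316.0261212452261 238.81313128305058 [[ 0.98864169 -0.15000763 -0.00923698]
 [-0.11272199 -0.6994496  -0.7057365 ]
 [ 0.09940506  0.69876174 -0.70841419]] [-525.98516652  132.80414346 1322.03355882]
```

View pics/top0.png

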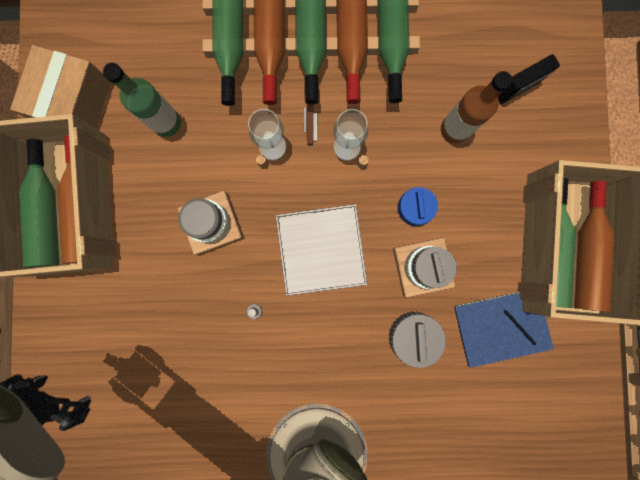

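View pics/side0.png

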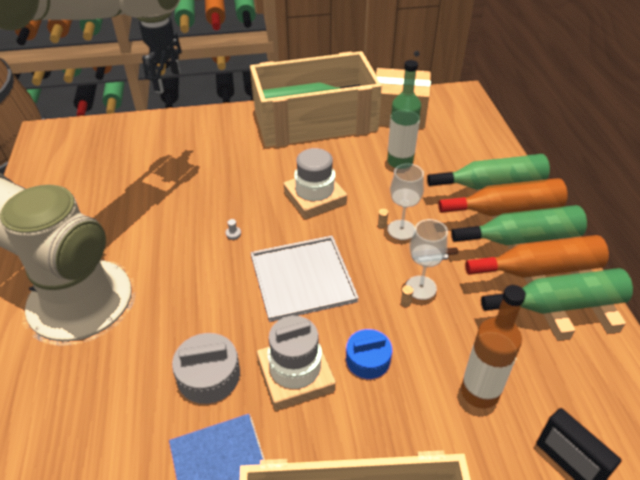

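The top view shows the barred cap on its tub at about (434,268), the tray at (321,249), the glasses at (267,130) and (350,135), and the larger look-alike at (419,341). In the side view the cap is at (293,340) and the tray at (303,276).

```bash
cat > h.py <<'E'
import numpy as np,cv2
def ray(c,uv,z):
    R=np.array(c['R']);t=np.array(c['t'])
    d=R.T@np.array([(uv[0]-c['cx'])/c['fx'],(uv[1]-c['cy'])/c['fy'],1]);o=-R.T@t
    return (o+d*(z-o[2])/d[2])[:2]
def proj(c,X):
    p=np.array(c['R'])@np.array(X,float)+np.array(c['t']);return np.array([c['fx']*p[0]/p[2]+c['cx'],c['fy']*p[1]/p[2]+c['cy']])
E
python3 - <<'E'
import pickle;from h import *
d=pickle.load(open('v0.pkl','rb'))
t,s=d['top'],d['side']
def blobs(c,x0,x1,y0,y1,mask):
    m=np.zeros(mask.shape,np.uint8);m[y0:y1,x0:x1]=mask[y0:y1,x0:x1]
    m=cv2.morphologyEx(m,cv2.MORPH_OPEN,np.ones((3,3)))
    k=max(cv2.findContours(m,0,2)[0],key=cv2.contourArea);return cv2.convexHull(k)
for c,n,box,tb in((t,'top',(405,465,235,300),(265,375,195,305)),(s,'side',(262,328,312,372),(240,365,230,325))):
    hsv=cv2.cvtColor(c['pixels'],cv2.COLOR_BGR2HSV);sat,v=hsv[...,1].astype(int),hsv[...,2]
    g=((sat<50)&(v<165)&(v>40)).astype(np.uint8)
    k=blobs(c,*box,g);e=cv2.fitEllipse(k);print(n,'cap',e, 'z134',ray(c,e[0],134),'z112',ray(c,e[0],112))
    w=((sat<60)&(v>120)).astype(np.uint8);k=blobs(c,*tb,w)
    q=cv2.boxPoints(cv2.minAreaRect(k)); 
    q=cv2.approxPolyDP(k,12,True)[:,0]
    P=np.array([ray(c,p,16) for p in q]);print(n,'tray',q.tolist(),P.round().tolist(),P.mean(0),[np.linalg.norm(P[i]-P[i-1]).round() for i in range(len(P))])
    x0,x1,y0,y1=box
    cr=c['pixels'][y0:y1,x0:x1];pics=cv2.resize(cr,None,fx=6,fy=6,interpolation=cv2.INTER_CUBIC);cv2.imwrite(f'pics/crop_{n}.png',pics)
a=cv2.imread('pics/crop_top.png');b=cv2.imread('pics/crop_side.png');H=max(len(a),len(b))
cv2.imwrite('pics/crop.png',np.hstack([cv2.copyMakeBorder(i,0,H-len(i),0,0,0) for i in(a,b)]))
E
```

```text
top cap ((432.9984436035156, 267.33575439453125), (41.22354507446289, 44.96919250488281), 91.16288757324219) z134 [ 448.36344884 -260.35826065] z112 [ 448.26805831 -265.91118058]
top tray [[355, 205], [366, 284], [288, 294], [276, 215]] [[604.0, -103.0], [410.0, -126.0], [388.0, 65.0], [582.0, 92.0]] [495.95225998 -17.91983643] [np.float64(196.0), np.float64(196.0), np.float64(192.0), np.float64(196.0)]
side cap ((293.7835388183594, 350.52313232421875), (37.39344787597656, 46.665802001953125), 85.24365234375) z134 [ 447.28992508 -302.27079234] z112 [ 448.36907691 -287.27706858]
side tray [[332, 237], [356, 299], [277, 324], [252, 253]] [[584.0, 86.0], [603.0, -111.0], [426.0, -151.0], [390.0, 63.0]] [500.95186711 -28.04087664] [np.float64(195.0), np.float64(197.0), np.float64(181.0), np.float64(217.0)]
```

View pics/crop.png

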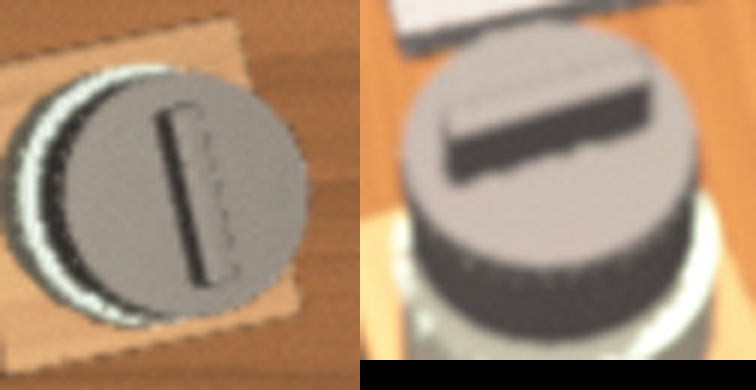

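The crop shows the disc top centred at about top (436.0,267.5) and side (293.5,335.7). The bar's top-face corners are clear enough to cast rays from.

```bash
python3 - <<'E'
import pickle;from h import *
d=pickle.load(open('v0.pkl','rb'))
t,s=d['top'],d['side']
print('disc',ray(t,(436,267.5),134),ray(s,(293.5,335.7),134))
for c,o,k in((t,(405,235),[(163,112),(195,105),(238,275),(206,286)]),(s,(262-60,312),[(445,105),(640,62),(650,90),(447,140)])):
    P=np.array([ray(c,(o[0]+a/6,o[1]+b/6),158) for a,b in k]);print('bar',P.round(),P.mean(0))
    e=[P[i]-P[i-1] for i in range(4)];print([(np.linalg.norm(x).round(),np.degrees(np.arctan2(x[1],x[0])).round(1)%180) for x in e])
# glasses' rough foot
print('glass',ray(t,(272,148),3),ray(t,(347,149),3))
c=__import__('rig').ctrl.sense();from scipy.spatial.transform import Rotation as Ro
w=c['ee_rot'];print(Ro.from_quat(np.r_[w[1:],w[0]]).as_matrix().round(3))
E
```

```text
disc [ 447.91129931 -266.87882303] [ 450.75812928 -270.31486898]
bar [[ 478. -253.]
 [ 480. -265.]
 [ 420. -278.]
 [ 416. -267.]] [ 448.18705582 -265.7822018 ]
[(np.float64(63.0), np.float64(12.2)), (np.float64(12.0), np.float64(101.5)), (np.float64(62.0), np.float64(12.5)), (np.float64(12.0), np.float64(108.0))]
bar [[ 421. -269.]
 [ 480. -263.]
 [ 482. -273.]
 [ 420. -282.]] [ 450.54091637 -271.86601755]
[(np.float64(13.0), np.float64(86.7)), (np.float64(60.0), np.float64(6.3)), (np.float64(11.0), np.float64(97.9)), (np.float64(62.0), np.float64(7.900000000000006))]
glass [753.00365658 101.97409525] [747.54450241 -86.43024912]
[[-0.902  0.432 -0.001]
 [ 0.432  0.902 -0.001]
 [ 0.    -0.001 -1.   ]]
```

```bash
python3 -m jog '[{"delta_pos":[111,-370,20],"angular":[0,0,-1.25],"fingers":1},{"delta_pos":[111,-370,20],"angular":[0,0,-1.25],"fingers":1},{"delta_pos":[111,-370,20],"angular":[0,0,-1.25],"fingers":1},{"delta_pos":[111,-370,20],"angular":[0,0,-1.25],"fingers":1},{"delta_pos":[111,-370,20],"angular":[0,0,-1.25],"fingers":1},{"delta_pos":[111,-370,20],"angular":[0,0,-1.25],"fingers":1},{"delta_pos":[111,-370,20],"angular":[0,0,-1.25],"fingers":1},{"delta_pos":[111,-370,20],"angular":[0,0,-1.25],"fingers":1}]' 100 && python3 -m jog '[{"delta_pos":[111,-371,20],"angular":[0,0,-1.25],"fingers":1},{"delta_pos":[111,-371,20],"angular":[0,0,-1.25],"fingers":1},{"delta_pos":[111,-371,20],"angular":[0,0,-1.25],"fingers":1},{"delta_pos":[111,-371,20],"angular":[0,0,-1.25],"fingers":1},{"delta_pos":[111,-371,20],"angular":[0,0,-1.25],"fingers":1},{"delta_pos":[111,-371,20],"angular":[0,0,-1.25],"fingers":1},{"delta_pos":[111,-371,20],"angular":[0,0,-1.25],"fingers":1},{"delta_pos":[111,-371,20],"angular":[0,0,-1.25],"fingers":1},{"delta_pos":[111,-371,20],"angular":[0,0,-1.25],"fingers":1}]'
python3 - <<'E'
from rig import ctrl
import pickle;from h import *
c=ctrl.capture('wrist');pickle.dump(c,open('w1.pkl','wb'));cv2.imwrite('pics/w1.png',c['pixels'])
print(ctrl.sense()['joints'],proj(c,(449,-268,134)),proj(c,(449,-268,158)))
E
```

```text
time_s: 1.1
eef_pos: [338.0, 102.8, 268.2]
ee_rot: [-0.0, 0.751, 0.661, -0.0]
force: [-0.0, 0.2, -0.5]
grip_width: 0.998
grip_force: 0.0
time_s: 2.22
eef_pos: [449.2, -266.0, 288.3]
ee_rot: [-0.0, 0.995, 0.1, -0.0]
force: [-0.1, -0.0, 0.0]
grip_width: 0.998
grip_force: 0.0
[-7.59641725e-01  2.79978252e-01  1.43676744e+00  1.35815564e-04
  1.42495106e+00  6.11708476e-01] [319.05292062 231.83360823] [319.14304471 239.46832604]
```

View pics/w1.png

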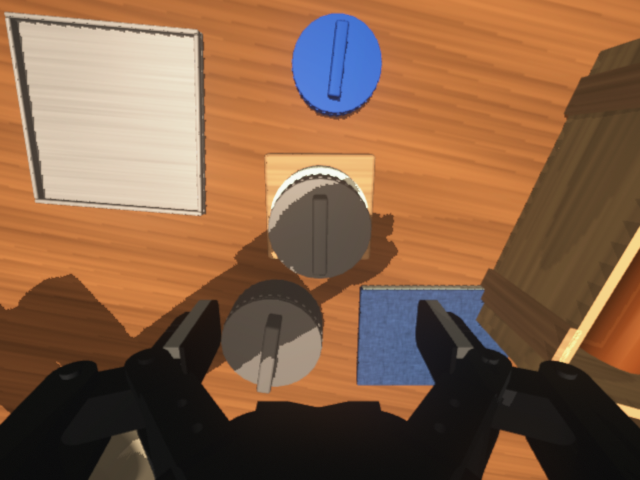

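The wrist view shows the bar upright at x 313–328, y 195–275, centred at about (320,235). The disc spans x 268–371 and y 178–277. The yaw is therefore aligned, with only a few mm of offset.

```bash
python3 - <<'E'
import pickle;from h import *
c=pickle.load(open('w1.pkl','rb'))
g=cv2.cvtColor(c['pixels'],6)
m=(g>40)&(g<125)
edge=cv2.Canny(g,40,110)[185:290,295:345]
L=cv2.HoughLinesP(edge,1,np.pi/360,20,minLineLength=30,maxLineGap=6)
print([] if L is None else (L[:,0]+[295,185,295,185]).tolist())
print(ray(c,(320.3,235.5),158),ray(c,(319.5,228),134),ray(c,(320,195),158),ray(c,(320,275),158))
t=pickle.load(open('v0.pkl','rb'))
E
```

```text
[[328, 233, 328, 199], [327, 281, 327, 234], [312, 221, 312, 189]]
[ 452.39685989 -268.24437812] [ 452.42784324 -267.69402655] [ 483.89050412 -261.54316232] [ 419.31687678 -274.78419513]
```

```bash
python3 -m jog '[{"delta_pos":[2,-0.5,-50],"angular":[0,0,0],"fingers":1},{"delta_pos":[2,-0.5,-100],"angular":[0,0,0],"fingers":1},{"delta_pos":[2,-0.5,-125],"angular":[0,0,0],"fingers":1},{"delta_pos":[2,-0.5,-132],"angular":[0,0,0],"fingers":1},{"delta_pos":[2,-0.5,-132],"angular":[0,0,0],"fingers":0.6},{"delta_pos":[2,-0.5,-132],"angular":[0,0,0],"fingers":0.4}]' 100
python3 - <<'E'
from rig import ctrl
import pickle;from h import *
d={n:ctrl.capture(n) for n in('top','side','wrist')};pickle.dump(d,open('v2.pkl','wb'))
print(ctrl.sense()['force'],ctrl.sense()['eef_pos'])
a=cv2.resize(d['side']['pixels'][260:420,220:380],(600,600));cv2.imwrite('pics/s2.png',a)
E
```

```text
time_s: 3.02
eef_pos: [451.4, -268.2, 157.6]
ee_rot: [0.001, 0.995, 0.098, 0.001]
force: [0.9, -0.2, 0.5]
grip_width: 0.603
grip_force: 0.0
[ 0.53376205 -0.36411287  0.36708105] [ 451.09088344 -268.20075775  157.06733367]
```

View pics/s2.png

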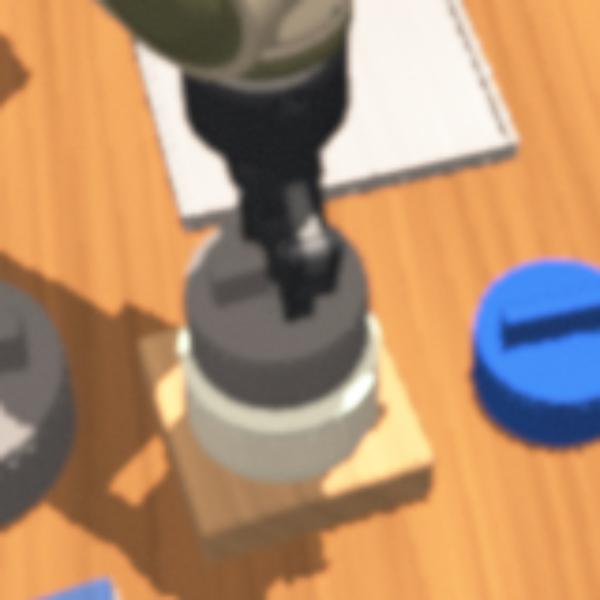

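The side crop shows the fingers straddling the bar above the cap top, so I'm closing them now.

```bash
python3 -m jog '[{"delta_pos":[0,0,0],"angular":[0,0,0],"fingers":0.3},{"delta_pos":[0,0,0],"angular":[0,0,0],"fingers":0},{"delta_pos":[0,0,0],"angular":[0,0,0],"fingers":0},{"delta_pos":[0,0,0],"angular":[0,0,0],"fingers":0},{"delta_pos":[0,0,0],"angular":[0,0,0],"fingers":0},{"delta_pos":[0,0,0],"angular":[0,0,0],"fingers":0}]' 100
```

```text
time_s: 3.92
eef_pos: [451.0, -268.3, 156.8]
ee_rot: [0.0, 0.995, 0.097, 0.0]
force: [-1.2, 0.5, 5.7]
grip_width: 0.108
grip_force: 97.9
```

```bash
python3 -m jog '[{"delta_pos":[0,0,-3],"angular":[0,0,0],"fingers":0},{"delta_pos":[0,0,-6],"angular":[0,0,0],"fingers":0},{"delta_pos":[0,0,-7.5],"angular":[0,0,0],"fingers":0},{"delta_pos":[0,0,-7.5],"angular":[0,0,0],"fingers":0},{"delta_pos":[0,0,-7.5],"angular":[0,0,0],"fingers":0}]' 120
```

```text
time_s: 4.55
eef_pos: [451.2, -268.4, 150.2]
ee_rot: [0.001, 0.995, 0.097, 0.001]
force: [-3.6, 2.2, 13.9]
grip_width: 0.109
grip_force: 122.4
```

```bash
python3 -m jog '[{"delta_pos":[0,0,-0.5],"angular":[0,0,0.1],"fingers":0},{"delta_pos":[0,0,-0.5],"angular":[0,0,0.2],"fingers":0},{"delta_pos":[0,0,-0.5],"angular":[0,0,0.3],"fingers":0},{"delta_pos":[0,0,-0.5],"angular":[0,0,0.4],"fingers":0},{"delta_pos":[0,0,-0.5],"angular":[0,0,0.5],"fingers":0},{"delta_pos":[0,0,-0.5],"angular":[0,0,0.5],"fingers":0}]' 120; python3 -c "
from rig import ctrl;s=ctrl.sense();print(s['wrist_torque'],s['joints'])"
```

```text
time_s: 5.3
eef_pos: [451.6, -268.7, 149.9]
ee_rot: [0.002, 0.94, 0.341, 0.001]
force: [-0.3, 1.0, 12.9]
grip_width: 0.105
grip_force: 122.4
[0.0583432  0.16747914 0.2890933 ] [-7.59952530e-01  4.10838492e-01  1.63190547e+00 -1.42655213e-04
  1.09526296e+00  1.14660865e-01]
```

```bash
python3 -m jog '[{"delta_pos":[0,0,-0.7],"angular":[0,0,0.1],"fingers":0},{"delta_pos":[0,0,-0.7],"angular":[0,0,0.2],"fingers":0},{"delta_pos":[0,0,-0.7],"angular":[0,0,0.3],"fingers":0},{"delta_pos":[0,0,-0.7],"angular":[0,0,0.4],"fingers":0},{"delta_pos":[0,0,-0.7],"angular":[0,0,0.5],"fingers":0},{"delta_pos":[0,0,-0.7],"angular":[0,0,0.57],"fingers":0},{"delta_pos":[0,0,-0.7],"angular":[0,0,0.57],"fingers":0},{"delta_pos":[0,0,-0.7],"angular":[0,0,0.57],"fingers":0}]' 120; python3 - <<'E'
from rig import ctrl
import pickle;from h import *
d={n:ctrl.capture(n) for n in('wrist','side')}
cv2.imwrite('pics/w3.png',np.hstack([cv2.resize(d['side']['pixels'][290:410,230:350],(400,400)),cv2.resize(d['wrist']['pixels'][160:480,160:480],(400,400))]))
s=ctrl.sense();print(s['force'],s['wrist_torque'],s['eef_pos'])
E
```

```text
time_s: 6.3
eef_pos: [452.0, -268.7, 149.5]
ee_rot: [0.002, 0.806, 0.591, 0.001]
force: [2.0, 2.1, 14.0]
grip_width: 0.107
grip_force: 122.5
[ 0.91464306  1.48742667 13.69578026] [ 0.26418167 -0.2755643   0.21325637] [ 452.01427656 -268.68335248  149.45651123]
```

View pics/w3.png

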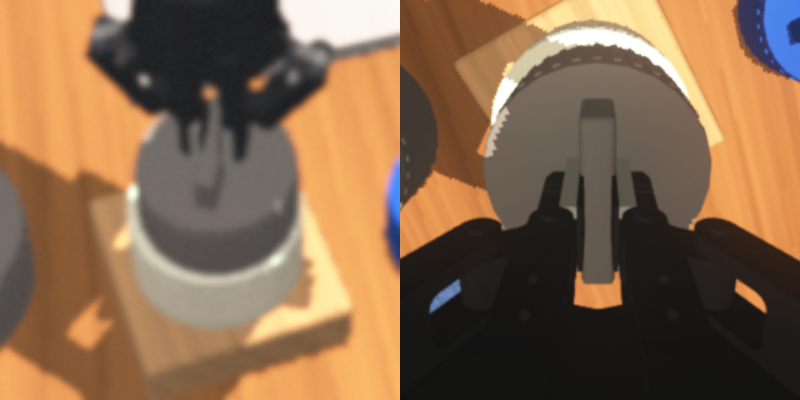

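The cap has turned with the gripper: the bar stands upright in the wrist view while the block appears rotated. Next is the straight lift.

```bash
python3 -m jog '[{"delta_pos":[0,0,6],"angular":[0,0,0],"fingers":0},{"delta_pos":[0,0,16],"angular":[0,0,0],"fingers":0},{"delta_pos":[0,0,28],"angular":[0,0,0],"fingers":0},{"delta_pos":[0,0,40],"angular":[0,0,0],"fingers":0},{"delta_pos":[0,0,55],"angular":[0,0,0],"fingers":0},{"delta_pos":[0,0,75],"angular":[0,0,0],"fingers":0},{"delta_pos":[0,0,75],"angular":[0,0,0],"fingers":0},{"delta_pos":[0,0,75],"angular":[0,0,0],"fingers":0}]' 120; python3 - <<'E'
from rig import ctrl
import pickle;from h import *
d={n:ctrl.capture(n) for n in('top','side','wrist')};pickle.dump(d,open('v4.pkl','wb'))
cv2.imwrite('pics/s4.png',np.hstack([d['side']['pixels'][180:440,160:430],d['wrist']['pixels'][180:440,100:540]]))
E
```

```text
time_s: 7.4
eef_pos: [450.6, -267.8, 222.0]
ee_rot: [-0.001, 0.807, 0.591, -0.0]
force: [0.3, -0.3, -0.9]
grip_width: 0.107
grip_force: 120.4
```

View pics/s4.png

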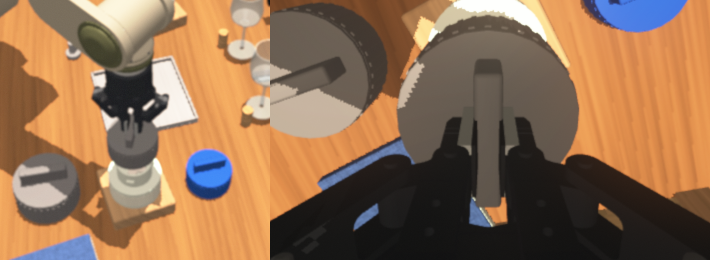

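The cap is off the neck and held level in the jaws. I'm carrying it over the tray.

```bash
python3 -m jog '[{"delta_pos":[9,50,0],"angular":[0,0,0],"fingers":0},{"delta_pos":[19,100,0],"angular":[0,0,0],"fingers":0},{"delta_pos":[28,150,0],"angular":[0,0,0],"fingers":0},{"delta_pos":[38,200,0],"angular":[0,0,0],"fingers":0},{"delta_pos":[47,247,0],"angular":[0,0,0],"fingers":0},{"delta_pos":[47,247,-40],"angular":[0,0,0],"fingers":0},{"delta_pos":[47,247,-80],"angular":[0,0,0],"fingers":0},{"delta_pos":[47,247,-120],"angular":[0,0,0],"fingers":0},{"delta_pos":[47,247,-120],"angular":[0,0,0],"fingers":0},{"delta_pos":[47,247,-120],"angular":[0,0,0],"fingers":0}]'; python3 - <<'E'
from rig import ctrl
import pickle;from h import *
d={n:ctrl.capture(n) for n in('top','side','wrist')};pickle.dump(d,open('v5.pkl','wb'))
cv2.imwrite('pics/s5.png',np.hstack([cv2.resize(d['side']['pixels'][180:360,220:400],(400,400)),cv2.resize(d['top']['pixels'][170:330,240:400],(400,400))]))
E
```

```text
time_s: 8.8
eef_pos: [498.6, -21.2, 104.0]
ee_rot: [0.001, 0.807, 0.591, 0.001]
force: [-0.2, -0.9, -0.7]
grip_width: 0.107
grip_force: 120.3
```

View pics/s5.png

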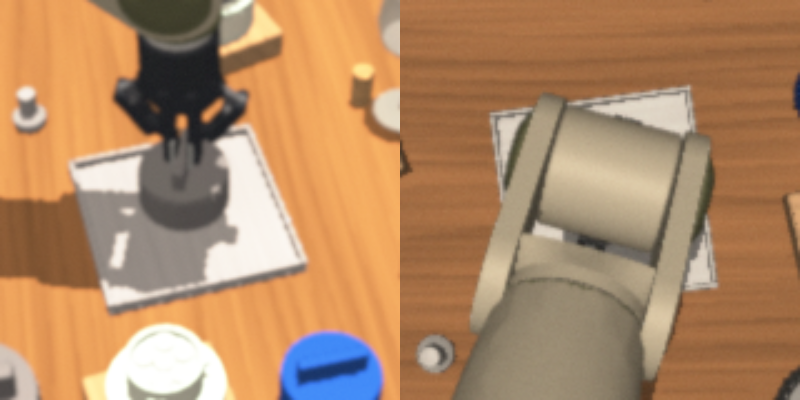

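The cap hangs level over the middle of the tray. I'm lowering it.

```bash
python3 -m jog '[{"delta_pos":[0,0,-15],"angular":[0,0,0],"fingers":0},{"delta_pos":[0,0,-25],"angular":[0,0,0],"fingers":0},{"delta_pos":[0,0,-28],"angular":[0,0,0],"fingers":0},{"delta_pos":[0,0,-30],"angular":[0,0,0],"fingers":0},{"delta_pos":[0,0,-30],"angular":[0,0,0],"fingers":0},{"delta_pos":[0,0,-30],"angular":[0,0,0],"fingers":0}]'
```

```text
time_s: 9.7
eef_pos: [498.0, -21.1, 72.8]
ee_rot: [0.0, 0.807, 0.591, 0.0]
force: [-0.9, 0.7, -0.9]
grip_width: 0.108
grip_force: 120.3
```

```bash
python3 -m jog '[{"delta_pos":[0,0,-1],"angular":[0,0,0],"fingers":0},{"delta_pos":[0,0,-1.5],"angular":[0,0,0],"fingers":0},{"delta_pos":[0,0,-1.5],"angular":[0,0,0],"fingers":0},{"delta_pos":[0,0,-1.5],"angular":[0,0,0],"fingers":0}]'
```

```text
time_s: 10.2
eef_pos: [497.9, -21.0, 71.9]
ee_rot: [0.0, 0.807, 0.591, 0.0]
force: [-4.1, 0.8, 9.7]
grip_width: 0.112
grip_force: 121.9
```

The cap is on the floor, with 9.7 N upward. I'm releasing it and retreating.

```bash
python3 -m jog '[{"delta_pos":[0,0,0.5],"angular":[0,0,0],"fingers":0.2},{"delta_pos":[0,0,0.5],"angular":[0,0,0],"fingers":0.5},{"delta_pos":[0,0,0.5],"angular":[0,0,0],"fingers":0.6},{"delta_pos":[0,0,0.5],"angular":[0,0,0],"fingers":0.6},{"delta_pos":[0,0,20],"angular":[0,0,0],"fingers":0.6},{"delta_pos":[0,0,60],"angular":[0,0,0],"fingers":0.6},{"delta_pos":[-30,0,120],"angular":[0,0,0],"fingers":0.6},{"delta_pos":[-80,0,170],"angular":[0,0,0],"fingers":0.6},{"delta_pos":[-130,0,190],"angular":[0,0,0],"fingers":0.6},{"delta_pos":[-130,0,190],"angular":[0,0,0],"fingers":0.6}]' 40; python3 - <<'E'
from rig import ctrl
import pickle;from h import *
d={n:ctrl.capture(n) for n in('top','side')};pickle.dump(d,open('v6.pkl','wb'))
cv2.imwrite('pics/s6.png',np.hstack([cv2.resize(d['side']['pixels'][140:360,220:460],(436,400)),cv2.resize(d['top']['pixels'][100:330,230:430],(348,400))]))
E
```

```text
time_s: 11.45
eef_pos: [366.4, -20.9, 263.3]
ee_rot: [0.002, 0.807, 0.591, 0.001]
force: [0.6, -0.5, -0.2]
grip_width: 0.6
grip_force: 0.0
```

View pics/s6.png

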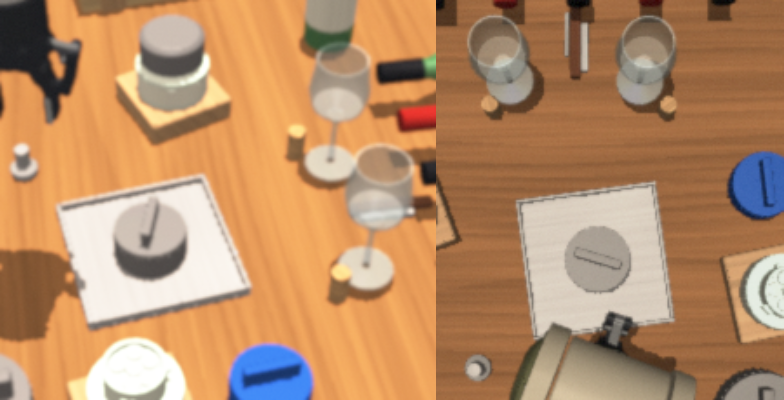

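The cap lies flat and central in the tray, the gripper is clear, and both glasses stand as they did at the start.

```bash
python3 -c "
from rig import ctrl;print(ctrl.finish_job())"
```

```text
the job is handed in; nothing more can be done
None
```

The tub is open, the cap lies right way up and flat near the centre of the tray, the gripper is clear and both wine glasses are undisturbed; the job is handed in at about 11.5 s, but no verdict was returned.

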